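# Turn the cover plate over onto the work rest

### The arm

A 6-joint arm with a two-finger parallel gripper is mounted at the origin on a cart in front of the work surface, level with it; the furniture and walls round the work are solid. World frame = base frame: x ahead of the robot, y to its left, z up, the work surface at z = 0. Lengths are in mm, angles in degrees, forces in N, time in s.
With the tool pointing down it reaches from about 300 to 875 mm from the base axis. Payload 6.4 kg.
Tool frame: the origin (TCP) lies midway between the tips of the shut fingers; the grasp point (between the pads) lies 19 mm behind it; z points along the fingers, y is the line along which they close (so a half turn about z gives the same grasp; the last joint's range is limited). The gripper opens to 88 mm and grips with 3 to 60 N. Pads are 18 mm wide; open, the fingers measure 123 mm over their backs; the gripper's body (75 mm by 187 mm) begins 45 mm behind the grasp point.
Start: joints at [54.643, 10.359, 92.074, -0, 77.567, -11.82], TCP at [229.612, 527.181, 238.714] pointing down, gripper open.
Joint ranges: [-171.53, 171.53], [-51.25, 118.39], [17.06, 147.69], [-65.23, 245.23], [0, 150.52], [-178.68, 178.68]. Speed limits (degrees/s): [147.25, 147.25, 172.46, 180, 180, 180].

### API

Orientations are given as [roll, pitch, yaw] about the fixed x, y, z axes, in that order (R = Rz(yaw) Ry(pitch) Rx(roll)).
In Python, from plant import reach, move_linear, move_joints, gripper_to, dwell, inverse_kinematics, read_camera, camera_params, MotionError, job_done, get_time, get_qpos, get_joint_velocities, get_joint_efforts, get_eef_pos, get_ee_rot, get_ft_force, get_wrist_torque, get_grip_width, get_gripper_force gives the robot as it stands. Calls block until the motion is done:
- reach(position, orientation): joint-space move of the TCP to a pose.
- move_linear(position, orientation=None, vel=150, until_force=None): straight line of the TCP; orientation=None keeps the orientation; vel is the mean speed in mm/s. With until_force (N) it stops when the force on the tool has changed by that much, and returns True; else False.
- move_joints(angles): joint-space move.
- gripper_to(opening, effort=None): opening from 0.0 (shut) to 1.0 (fully open); effort is the grip in N (None keeps the last); returns when the fingers have stopped.
- dwell(seconds).
- inverse_kinematics(position, orientation): joint angles nearest the present ones, or None.
- read_camera(name): name is "side" or "top" or "wrist"; returns (picture, depth): 480x640x3 uint8, red, green, blue; 480x640 float32, mm along the optical axis (not along the pixel's ray), 0 where there is no reading.
- camera_params(name): a dict with "K" (3x3 intrinsics, pixels), "camera_from_world" (4x4, takes a point from world to camera coordinates). Camera axes: x right, y down, z forward; pixel columns grow to the right and rows downward; lengths in mm; the calibration is good to about 2 mm. A picture is of the moment at which its call begins: read the wrist's pose just before it. camera_params takes no time and is no camera call; for the wrist camera it gives the pose at the moment of the call.
A pose or a line that the arm cannot do raises MotionError and nothing moves.
- job_done(): hands the job in; it is judged then, once.
Readings, each from a call of its own:
- get_time(): time.
- get_qpos(): joint angles.
- get_joint_velocities(): joint speeds.
- get_joint_efforts(): joint torques, N m.
- get_eef_pos(): TCP position.
- get_ee_rot(): TCP orientation.
- get_ft_force(): force on the tool from outside, world axes, zero at the start.
- get_wrist_torque(): the same for the moment, N m.
- get_grip_width(): opening from 0.0 (shut) to 1.0 (fully open).
- get_gripper_force(): force on a finger pad.
Only numpy, scipy, OpenCV 4.12 (cv2) and the standard library are available. Lean on these libraries where they do the work, as an engineer would, in place of code of your own. Each camera call takes 0.05 s, during which the arm holds its last target. There are 200 camera calls.

### The job

The cover plate leans on the A-shaped stand with its round boss hidden against the stand. Turn it over and lay it flat on the two bars of the work rest, boss up, centred and square across both bars, and let go. Set it down gently: do not let it fall or slam onto the rest or press it hard against it, and leave the other things on the bench where they are.

Things in the scene. Friction and masses are not known exactly. Their poses are not given: they have to be found in the camera images.
- cover_center (a point): Middle of the loose bare aluminium plate, 56 (its x) x 140 (y) x 10 mm (z), about 0.26 kg (30 % either way). A round boss, 28 mm across, 8 mm high, stands in the middle of its +z face; -z is plain, with four bolt holes. At the start it leans on the stand's +y side, +y end on top, boss inward. Its top 44 mm project above the stand: pinch the 10 mm thickness there, or grip across the 56 mm.
- cover_boss (a point): The middle of the boss's top on the cover plate, 13 mm from the plate's centre along its +z; axes as the plate. At the start the boss sits in the stand's opening, just under its top bar: draw the plate 9 to 14 mm square off the slope, so that the boss is clear of the bar, before lifting it.
- stand: Fixed dark steel A-shaped stand, 42 (x) x 190 (y) x 97 mm high; origin on the bench under its middle, z up, ridge along x. Two like sides face +y and -y, each 40 mm wide and leaning back 30 degrees from vertical: a foot panel on the lowest 48 mm of slope, a top bar at 86 to 96 mm, open between. The plate leans by itself on either side; the -y side is free for putting it down to regrasp.
- ledge_used (a point): On the stand's +y side, mid-width: the corner where the ledge meets the panel's face, 14 mm above the bench, 60 mm from the stand's middle; axes as the stand. The panel's face rises from here 30 degrees off vertical, inwards to 12 mm from the middle at 97 mm height. The ledge runs outwards square to it, 26 mm deep to a lip 5 mm high. The plate's lower end stands on it.
- ledge_free (a point): The same corner on the stand's free -y side (14 mm above the bench, 60 mm from the stand's middle; axes as the stand): same slope, inwards and upwards, same ledge, 26 mm deep with a 5 mm lip.
- rest: Fixed bare steel work rest; origin on the bench under its middle, z up. A base 60 x 150 x 6 mm carries two upright bars, each 76 mm long (along x) and 16 mm wide, tops 42 mm above the bench, at y = +45 and -45 mm, 74 mm clear between them. The plate is to lie with its length along the rest's y, either way round.
- rest_top (a point): The point midway between the two bars of the rest at the height of their tops (42 mm above the bench), axes as the rest: when the plate lies right, its centre is 5 mm above this point.
- bearing: Bystander: ball bearing lying flat, 52 mm across, 15 mm high; origin under its middle.
- pliers: Bystander: slip-joint pliers lying flat, 198 x 61 x 13 mm; origin under the middle.
- tape_measure: Bystander: tape measure standing on edge, 35 x 75 x 67 mm; origin under the middle.
- glue_bottle: Bystander: small upright bottle with a screw cap, 46 mm across, 109 mm high; origin under the middle.
- big_bolt: Bystander: large bolt lying on its side, 31 x 112 x 27 mm; origin under the middle.
Things that resemble listed ones, but are neither listed nor needed, are in the scene too. Leave any blue look-alike of the part that bears cover_center alone. There is more than one size of the rest; the job needs the larger.

How it is judged (in metres and radians):
At the end, for the whole second after the job is handed in: The cover plate lies still and level (within 0.06 rad) on both bars of the rest with its boss up, its centre within 18 mm of the middle of the rest seen from above and 2 to 8 mm above the bar tops, its length square across the bars within 0.2 rad (horizontal distance between cover_center and rest_top below 0.018 m and z of cover_center in the frame of rest_top between 0.002 and 0.008 m and angle between cover_center's own z axis and vertical below 0.06 rad and angle between the y axis of cover_center and the y axis of rest_top, either way round below 0.2 rad and linear speed of cover below 0.02 m/s); the robot touches nothing.
It fails at once if the plate falls or slams onto the rest (faster than 0.45 m/s or 5 rad/s with its centre within 60 mm of its place) (distance between cover_center and rest_top below 0.06 m and (linear speed of cover above 0.45 m/s or angular speed of cover above 5 rad/s)).
It fails at once if the plate is pressed onto the rest with more than 40 N (contact force between cover and rest above 40 N).
It fails at once if a bystander is moved by more than 30 mm (distance of any of bearing, pliers, tape_measure, glue_bottle, big_bolt from where it was at the start of the episode above 0.03 m).
It also fails if it takes over 72 s, if anything falls off the work surface, if the arm or the gripper's body presses on something with over 40 N, if the wrist force passes 120 N, or if a joint passes its speed limit or range.

## Working session

There is one attempt and no reset: what is moved stays moved. The work goes in short steps, each a Python script; the robot and the scene stay as the last script left them, time stands still between calls to the robot, and variables do not carry over. Pictures are saved under pics/ and viewed, at most 10 in all, crops included, and the job is handed in when it is done.

```bash
mkdir -p pics; ls; python3 - <<'E'
from plant import *
import numpy as np,cv2
for n in ("side","top"):
    p,d=read_camera(n); np.savez(f"pics/{n}0.npz",p=p,d=d); cv2.imwrite(f"pics/{n}0.png",p[:,:,::-1])
    c=camera_params(n); np.savez(f"pics/{n}c.npz",**{k:np.array(v) for k,v in c.items()})
    T=np.linalg.inv(np.array(c["camera_from_world"])); print(n,T.round(2))
print(get_time(),get_ee_rot())
E
```

```text
pics
side [[ 9.6000e-01 -1.9000e-01  1.8000e-01  3.7534e+02]
 [-2.6000e-01 -6.5000e-01  7.1000e-01 -9.2811e+02]
 [-2.0000e-02 -7.4000e-01 -6.8000e-01  8.6050e+02]
 [ 0.0000e+00  0.0000e+00  0.0000e+00  1.0000e+00]]
top [[ 1.00000e-02 -1.00000e+00  5.00000e-02  4.97750e+02]
 [-1.00000e+00 -1.00000e-02  0.00000e+00 -1.22590e+02]
 [-0.00000e+00 -5.00000e-02 -1.00000e+00  1.36779e+03]
 [ 0.00000e+00  0.00000e+00  0.00000e+00  1.00000e+00]]
0.1 [-1.79912110e+02 -1.83416553e-02  1.56465551e+02]
```

View pics/side0.png

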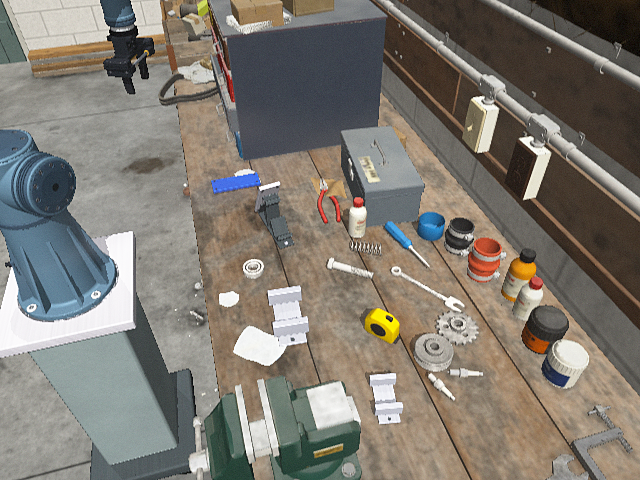

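View pics/top0.png

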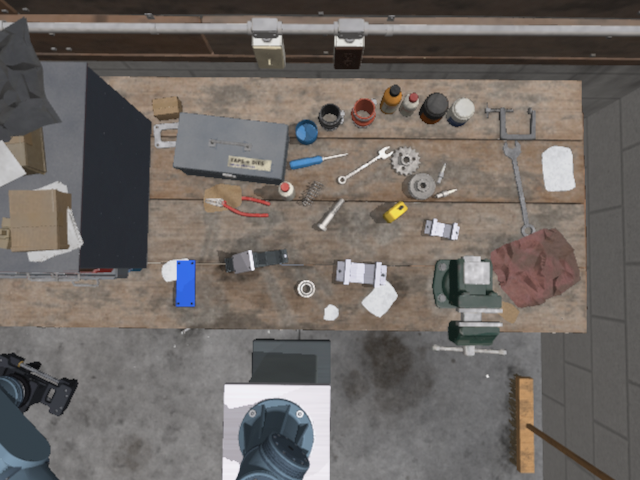

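The side picture shows the stand with its plate at about (270,215) and two rests, at (289,315) and (385,398). In the top picture the stand is at (255,260), with the plate's light top edge at (243,262). The rests are at (362,272), which looks larger and is the candidate, and (441,229). The blue look-alike at (186,283) stays where it is. I'll measure these and make one enlarged crop.

```bash
cat > h.py <<'E'
import numpy as np,cv2
from scipy.spatial.transform import Rotation as R
def cloud(n,f=None):
    z=np.load(f or f"pics/{n}0.npz");c=np.load(f"pics/{n}c.npz")
    d=z["d"].astype(float);v,u=np.mgrid[:480,:640]
    P=np.stack([u*d,v*d,d],-1)@np.linalg.inv(c["K"]).T
    T=np.linalg.inv(c["camera_from_world"])
    W=P@T[:3,:3].T+T[:3,3]; W[d==0]=np.nan
    return W,z["p"]
E
python3 - <<'E'
from h import *
for n in("top","side"):
    W,p=cloud(n)
    print(n,[ (k,W[b,a].round()) for k,(a,b) in (dict(stand=(255,262),rest=(362,272),small=(441,229),box=(110,180),tool=(230,145),glue=(286,189),bearing=(306,289),bench=(320,240)) if n=="top" else dict(stand=(270,205),rest=(289,315),small=(385,398))).items()])
    g=lambda c,r,z0,z1:W[(abs(W[...,0]-c[0])<r)&(abs(W[...,1]-c[1])<r)&(W[...,2]>z0)&(W[...,2]<z1)]
    for nm,uv in (dict(rest=(362,272),small=(441,229)) if n=="top" else dict(rest=(289,315),small=(385,398))).items():
        q=g(W[uv[1],uv[0]],75,36,50); m=np.float32(q[:,:2]); print(nm,len(q),np.median(q[:,2]),cv2.minAreaRect(m))
a=cv2.imread("pics/top0.png")[240:295,215:400];b=cv2.imread("pics/side0.png")[170:360,200:320]
a=cv2.resize(a,None,fx=4,fy=4,interpolation=2)
b=cv2.resize(b,None,fx=1.9,fy=1.9,interpolation=2)
o=np.zeros((585,740,3),np.uint8);o[:220]=a;o[222:222+b.shape[0],:b.shape[1]]=b
for i,(x,y) in enumerate([(225,232)]):pass
c=cv2.imread("pics/side0.png")[170:260,235:320];c=cv2.resize(c,None,fx=4,fy=4,interpolation=2);o[222:222+360,300:640]=c
cv2.imwrite("pics/crop.png",o)
W,p=cloud("top")
for v in range(246,278,4):
    print(v,[tuple(W[v,u].round().astype(int)) for u in range(222,292,6)])
E
```

```text
top [('stand', array([513.,  58.,  95.])), ('rest', array([ 488., -253.,    6.])), ('small', array([ 621., -492.,    5.])), ('box', array([711., 400., 259.])), ('tool', array([838., 129., 129.])), ('glue', array([720., -27., 106.])), ('bearing', array([435., -84.,   2.])), ('bench', array([ 583., -125.,    3.]))]
rest 288 43.29910827568267 ((486.76739501953125, -250.94593811035156), (106.84255981445312, 74.13863372802734), 86.3108901977539)
small 3 36.238613373409635 ((639.882568359375, -464.6573791503906), (7.155336856842041, 19.266937255859375), 70.32394409179688)
side [('stand', array([515.,  67.,  71.])), ('rest', array([ 488., -250.,    7.])), ('small', array([ 619., -496.,    5.]))]
rest 496 41.70244899840503 ((484.8771667480469, -249.37991333007812), (110.74564361572266, 75.70809173583984), 85.44392395019531)
small 0 nan ((0.0, 0.0), (0.0, 0.0), 0.0)
246 [(np.int64(562), np.int64(174), np.int64(-4)), (np.int64(562), np.int64(155), np.int64(1)), (np.int64(562), np.int64(136), np.int64(3)), (np.int64(563), np.int64(120), np.int64(-7)), (np.int64(562), np.int64(100), np.int64(2))
[... 3100 characters left out ...]
4(0))]
270 [(np.int64(489), np.int64(172), np.int64(-4)), (np.int64(489), np.int64(147), np.int64(33)), (np.int64(489), np.int64(133), np.int64(9)), (np.int64(490), np.int64(105), np.int64(64)), (np.int64(490), np.int64(81), np.int64(106)), (np.int64(490), np.int64(80), np.int64(1)), (np.int64(490), np.int64(62), np.int64(4)), (np.int64(490), np.int64(44), np.int64(-3)), (np.int64(491), np.int64(26), np.int64(0)), (np.int64(491), np.int64(7), np.int64(4)), (np.int64(491), np.int64(-11), np.int64(1)), (np.int64(491), np.int64(-29), np.int64(0))]
274 [(np.int64(477), np.int64(171), np.int64(-2)), (np.int64(477), np.int64(153), np.int64(-1)), (np.int64(477), np.int64(134), np.int64(2)), (np.int64(477), np.int64(116), np.int64(2)), (np.int64(478), np.int64(98), np.int64(3)), (np.int64(478), np.int64(80), np.int64(0)), (np.int64(478), np.int64(62), np.int64(-5)), (np.int64(478), np.int64(43), np.int64(3)), (np.int64(478), np.int64(25), np.int64(0)), (np.int64(479), np.int64(7), np.int64(1)), (np.int64(479), np.int64(-11), np.int64(-4)), (np.int64(479), np.int64(-29), np.int64(0))]
  return _methods._mean(a, axis=axis, dtype=dtype,
  ret = ret.dtype.type(ret / rcount)
<stdin>:17: RuntimeWarning: invalid value encountered in cast
```

View pics/crop.png

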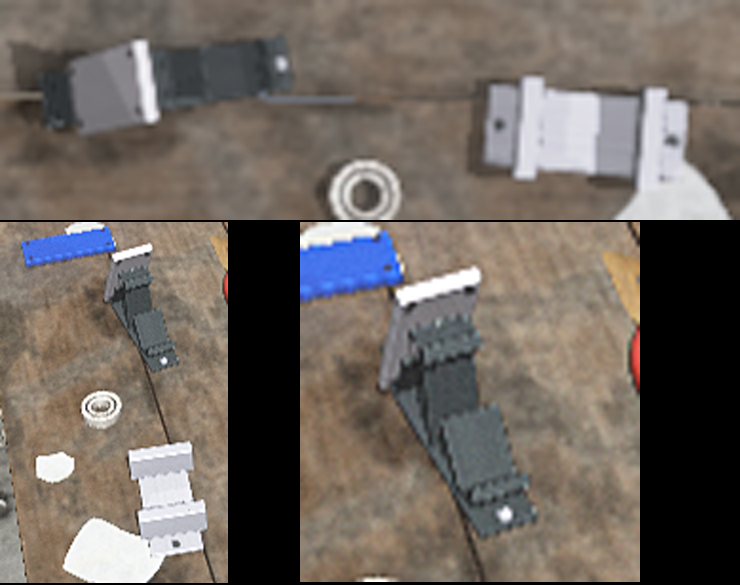

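The crop shows the bare plate on the stand's +y side with its boss hidden, and the blue plate flat beside it. The rest at top (362,272) spans 107 x 75 mm over its bars with tops at 42 mm, so it is the larger one. The other is lower and smaller.

My plan is to pinch the plate's top, move it over to the -y side with the boss outward, and regrasp across the 56 mm at its centre. From there I lay it tool-down between the bars. First I'll retract round the grey box to a viewing pose.

```bash
python3 - <<'E'
from h import *; from plant import *
W,p=cloud("top")
m=(W[...,2]>100)&(W[...,1]>200)&(W[...,0]>300); print("box min x,y",np.nanpercentile(W[m],1,axis=0),np.nanmax(W[m][:,2]))
q0=np.array(get_qpos())
reach([215,330,400],[180,0,150])
reach([470,70,400],[180,0,90])
c=camera_params("wrist");p,d=read_camera("wrist")
np.savez("pics/wrist0.npz",p=p,d=d);np.savez("pics/wristc.npz",**{k:np.array(v) for k,v in c.items()})
cv2.imwrite("pics/wrist0.png",p[:,:,::-1]);print(get_time(),get_qpos(),np.linalg.inv(c["camera_from_world"]).round(2))
E
```

```text
box min x,y [468.19967098 209.15769197 110.55050683] 535.9833811114436
2.5167 [-5.76056402e+00 -7.88226081e+00  9.24023774e+01  2.11951629e-02
  9.54854156e+01 -5.88918845e+00] [[ 1.0000e+00  0.0000e+00  0.0000e+00  4.7029e+02]
 [ 0.0000e+00 -9.5000e-01 -3.0000e-01  1.4913e+02]
 [ 0.0000e+00  3.0000e-01 -9.5000e-01  5.4534e+02]
 [ 0.0000e+00  0.0000e+00  0.0000e+00  1.0000e+00]]
```

View pics/wrist0.png

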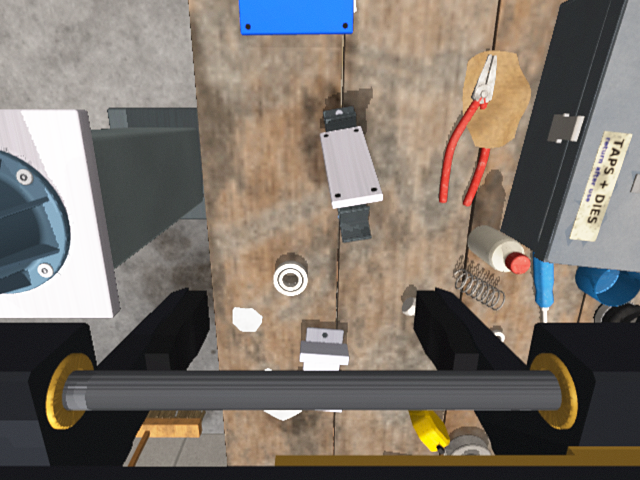

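The wrist view shows the plate's plain face at (350,165), and the stand's ends at (340,118) and (355,225). I'll fit the plate pose from this cloud and the stand from all views, then check the motion plan with IK.

```bash
python3 - <<'E'
from h import *
for n in("wrist","top"):
    W,p=cloud(n); W=W.copy()
    roi=(abs(W[...,0]-513)<60)&(W[...,1]>20)&(W[...,1]<150)&(W[...,2]>10)
    light=p.astype(int).sum(-1)>(330 if n=="wrist" else 250)
    q=W[roi&light&(W[...,2]>35)&(W[...,2]<132)&(W[...,1]>62)]
    for _ in range(4):
        c=q.mean(0);nn=np.linalg.svd(q-c,full_matrices=False)[2][2]; nn*=np.sign(nn[2]); r=(q-c)@nn; q=q[abs(r)<max(2.5*r.std(),2)]
    al=W[roi&light]; al=al[abs((al-c)@nn)<4]
    ex=np.cross([0,0,1.],nn);ex/=np.linalg.norm(ex);ey=np.cross(nn,ex)   # ex horizontal in-plane
    uv=np.stack([(al-c)@ex,(al-c)@ey],1).astype(np.float32)
    rc=cv2.minAreaRect(uv); ctr=c+ex*rc[0][0]+ey*rc[0][1]
    print(n,len(q),"n",nn.round(3),"tilt",np.degrees(np.arcsin(nn[2])),"yaw n",np.degrees(np.arctan2(nn[1],nn[0]))-90,"rect",rc,"face centre",ctr.round(1),"plate centre",(ctr-5*nn).round(1),"resid",r.std())
    s=W[(abs(W[...,0]-515)<45)&(W[...,1]>-50)&(W[...,1]<175)&(W[...,2]>8)&(W[...,2]<80)&~light]
    print(" stand dark",len(s),cv2.minAreaRect(s[:,:2].astype(np.float32)),np.percentile(s,[1,99],axis=0).round())
    b=W[(abs(W[...,0]-486)<50)&(abs(W[...,1]+250)<70)&(W[...,2]>38)&(W[...,2]<47)]
    print(" rest",len(b),cv2.minAreaRect(b[:,:2].astype(np.float32)) if len(b)>3 else 0)
E
```

```text
wrist 2686 n [-0.145  0.854  0.5  ] tilt 30.013826537153076 yaw n 9.644910794524662 rect ((-0.23326683044433594, -8.749832153320312), (141.0532989501953, 56.25675582885742), 89.79440307617188) face centre [514.2 100.9  79.6] plate centre [514.9  96.6  77.1] resid 0.5448751095325131
 stand dark 1421 ((522.4381103515625, 68.6798324584961), (50.45660400390625, 174.68875122070312), 9.633105278015137) [[490. -16.  13.]
 [553. 155.  55.]]
 rest 482 ((487.2185974121094, -248.9951629638672), (108.06766510009766, 75.173095703125), 85.7631607055664)
top 263 n [-0.15   0.854  0.499] tilt 29.906812908487513 yaw n 9.93136065721454 rect ((0.3793354034423828, -4.6584320068359375), (55.796321868896484, 144.80502319335938), 0.3664602041244507) face centre [512.9  99.7  81.1] plate centre [513.6  95.4  78.6] resid 0.8756105162382505
 stand dark 391 ((520.2364501953125, 70.93099212646484), (39.829673767089844, 180.39324951171875), 9.801512718200684) [[489. -16.   8.]
 [551. 157.  58.]]
 rest 251 ((486.764404296875, -251.0086669921875), (106.91041564941406, 73.72319030761719), 86.58684539794922)
```

The fit agrees with the description: the plate measures 141 x 56 mm at 30.0° with its centre at z 77.1, the value expected. The stand is at (519.8, 67.7) with yaw 9.7°, and the rest is at (487, -250) with yaw -4°. Now a feasibility check of every waypoint.

```bash
cat >> h.py <<'E'
SO=np.array([519.8,67.7,0]); SY=9.7; RS=R.from_euler("z",SY,degrees=True)
RO=np.array([487.,-250,42]); RY=-4.
def pose(Rm,p_local,origin=SO,Rf=RS):
    r=Rf*R.from_matrix(Rm); return (origin+Rf.apply(p_local)).tolist(), r.as_euler("xyz",degrees=True).tolist()
def tool(za,sg,kind):
    """za: tool z angle (deg) in local yz plane. kind 'pinch': closes in-plane; 'across': closes along x"""
    a=np.radians(za); z=np.array([0,np.cos(a),np.sin(a)])
    y=sg*(np.array([0,-np.sin(a),np.cos(a)]) if kind=="pinch" else np.array([1.,0,0]))
    return np.stack([np.cross(y,z),y,z],1)
def on(side,s,off,up=0):
    """local point at slope distance s, off = distance of that point outward of panel face, up = extra z"""
    return np.array([0,side*(60-.5*s+.866*off),14+.866*s+.5*off+up])
S1=113
def g1(sg,s=S1,off=5,up=0): return pose(tool(-60,sg,"pinch"),on(1,s,off,up))
def p1(sg,s=S1,off=5,up=0): return pose(tool(-120,sg,"pinch"),on(-1,s,off,up))
def g2(sg,off,s=70,up=0): return pose(tool(-30,sg,"across"),on(-1,s,off,up))
def up2(sg,dy,z,za=-90): return pose(tool(za,sg,"across"),np.array([0,dy,z]))
def rs(sg,z): return pose(tool(-90,sg,"across"),np.array([0,0,z]),RO,R.from_euler("z",RY,degrees=True))
E
python3 - <<'E'
from h import *; from plant import *
for sg in(1,-1):
    for n,w in dict(pre=g1(sg,up=60),g=g1(sg),lift=g1(sg,off=17,up=115),over=p1(sg,off=8,up=115),put=p1(sg,off=7),back=p1(sg,s=200),
       pre2=g2(sg,80),g2=g2(sg,-14),l2=g2(sg,20,up=80),r1=rs(sg,150),r=rs(sg,-14)).items():
        q=inverse_kinematics(*w); print(sg,n,np.round(w[0]),None if q is None else np.round(q))
E
```

```text
1 pre [518.  75. 174.] [ -21.   14.  101.   26.   82. -128.]
1 g [518.  75. 114.] [ -21.   19.  102.   26.   76. -131.]
1 lift [517.  86. 235.] [ -20.    9.   99.   26.   88. -124.]
1 over [522.  57. 231.] [ 10.   9. 100. -31.  74. -80.]
1 put [521.  58. 115.] [ 11.  18. 104. -34.  63. -72.]
1 back [514. 103. 190.] [ 15.  13. 100. -31.  73. -73.]
1 pre2 [536. -25. 115.] [-37.  40.  87.  37. 102. -56.]
1 g2 [522.  55.  68.] [-32.  41.  94.  41.  93. -58.]
1 l2 [527.  26. 165.] [-34.  32.  92.  40. 102. -52.]
1 r1 [ 487. -250.  192.] [-40.  10.  99.   0.  72. -36.]
1 r [ 487. -250.   28.] [-40.  23. 103.   0.  53. -36.]
-1 pre [518.  75. 174.] [-21.  14. 101.  26.  82.  52.]
-1 g [518.  75. 114.] [-21.  19. 102.  26.  76.  49.]
-1 lift [517.  86. 235.] [-20.   9.  99.  26.  88.  56.]
-1 over [522.  57. 231.] [ 10.   9. 100. -31.  74. 100.]
-1 put [521.  58. 115.] [ 11.  18. 104. -34.  63. 108.]
-1 back [514. 103. 190.] [ 15.  13. 100. -31.  73. 107.]
-1 pre2 [536. -25. 115.] [-37.  40.  87.  37. 102. 124.]
-1 g2 [522.  55.  68.] [-32.  41.  94.  41.  93. 122.]
-1 l2 [527.  26. 165.] [-34.  32.  92.  40. 102. 128.]
-1 r1 [ 487. -250.  192.] [-40.  10.  99.  -0.  72. 144.]
-1 r [ 487. -250.   28.] [-40.  23. 103.  -0.  53. 144.]
```

```bash
python3 - <<'E'
from h import *; from plant import *
sg=-1
gripper_to(0.30)
reach(*g1(sg,s=S1+60)); print(np.round(get_eef_pos(),1),get_time())
t=move_linear(*g1(sg),vel=80,until_force=6); print("contact",t,np.round(get_eef_pos(),1))
if not t:
    gripper_to(0.0,40); print(get_grip_width()*88,get_gripper_force(),np.round(get_ft_force(),1))
p,d=read_camera("side");cv2.imwrite("pics/g1.png",cv2.resize(p[120:280,190:350,::-1],None,fx=3,fy=3))
print(get_time())
E
```

```text
[524.1  45.7 167.1] 4.4833
contact False [518.8  75.2 114.6]
9.958220656948795 40.008309446275234 [ 0.3 -1.7  1.4]
5.825
```

View pics/g1.png

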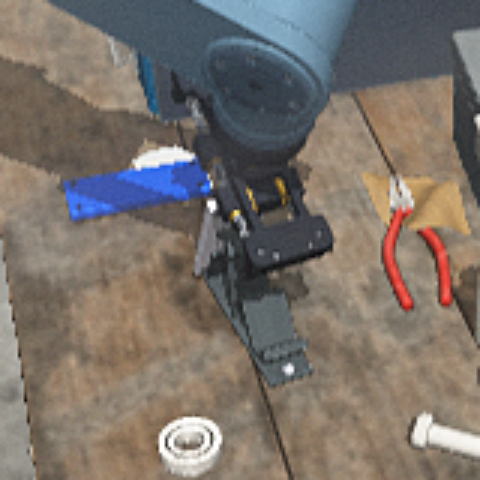

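The picture shows the gripper on the plate's top edge at about (215,210), and the 9.96 mm width confirms the pinch. Next I draw it off, lift it, tilt it over and put it down on the -y side.

```bash
python3 - <<'E'
from h import *; from plant import *
sg=-1
f=lambda n:print(n,np.round(get_eef_pos(),1),np.round(get_ft_force(),1),round(get_grip_width()*88,2),round(get_time(),2))
move_linear(*g1(sg,off=17),vel=60);f("off")
print(move_linear(*g1(sg,off=17,up=115),vel=120,until_force=12));f("lift")
move_linear(*p1(sg,off=8,up=115),vel=60);f("over")
print(move_linear(*p1(sg,off=8,up=8),vel=100,until_force=8));f("down")
p,d=read_camera("side");cv2.imwrite("pics/o1.png",cv2.resize(p[120:280,190:350,::-1],None,fx=3,fy=3))
E
```

```text
off [517.2  85.6 120.9] [ 1.2 -1.9  4.1] 9.65 6.17
False
lift [516.2  85.8 234.5] [-0.  -0.5 -1.2] 9.82 7.28
over [521.6  57.4 230.8] [ 0.4 -0.3 -1.7] 9.4 8.48
False
down [522.2  57.5 124.6] [ 0.9  0.3 -1.2] 9.61 9.7
```

View pics/o1.png

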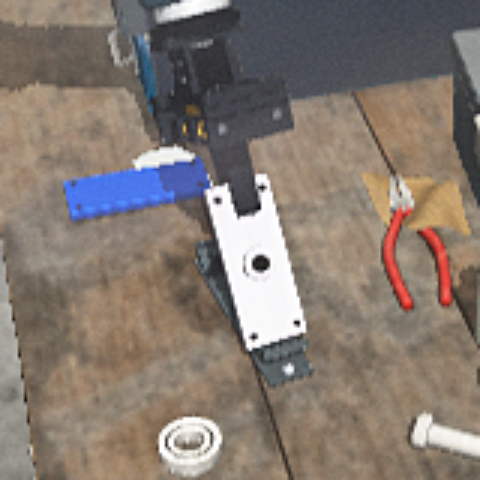

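The picture shows the boss facing out at (260,263), with the plate's lower end just above the free ledge at (275,345). I'll set it down, release and back off.

```bash
python3 - <<'E'
from h import *; from plant import *
sg=-1
f=lambda n:print(n,np.round(get_eef_pos(),1),np.round(get_ft_force(),1),round(get_grip_width()*88,2),round(get_time(),2))
print(move_linear(*p1(sg,off=7,s=S1-5),vel=25,until_force=5));f("ledge")
r=RS.apply([0,.866,-.5])*6
print(move_linear((np.array(get_eef_pos())+r).tolist(),vel=20,until_force=5));f("face")
gripper_to(0.32);f("open")
e=RS.apply([0,.5,.866])*70
move_linear((np.array(get_eef_pos())+e).tolist(),vel=120);f("back")
reach(*up2(-1,-110,260,-60))
reach(*g2(-1,90)); f("pre2")
gripper_to(0.95)
c=camera_params("wrist");p,d=read_camera("wrist")
np.savez("pics/wrist1.npz",p=p,d=d);np.savez("pics/wrist1c.npz",**{k:np.array(v) for k,v in c.items()})
p2,d2=read_camera("side")
o=np.zeros((480,800,3),np.uint8);o[:240,:320]=cv2.resize(p,(320,240));o[:,320:]=cv2.resize(p2[120:280,190:350],(480,480));cv2.imwrite("pics/pre2.png",o[:,:,::-1]);f("")
E
```

```text
True
ledge [522.4  57.  116.7] [-0.5  2.5  2.5] 9.44 10.13
True
face [521.8  60.5 114.7] [1.2 0.  2.9] 9.65 10.43
open [521.5  60.5 114.3] [-0.2 -0.1  0.3] 28.19 10.89
back [515.3  94.9 174.5] [-0.5  0.6 -0.6] 27.91 11.62
pre2 [537.1 -31.9 119.6] [-0.4 -0.5  0.4] 28.14 13.18
 [537.1 -33.8 119.5] [0.4 0.9 0.7] 83.5 14.2
```

View pics/pre2.png

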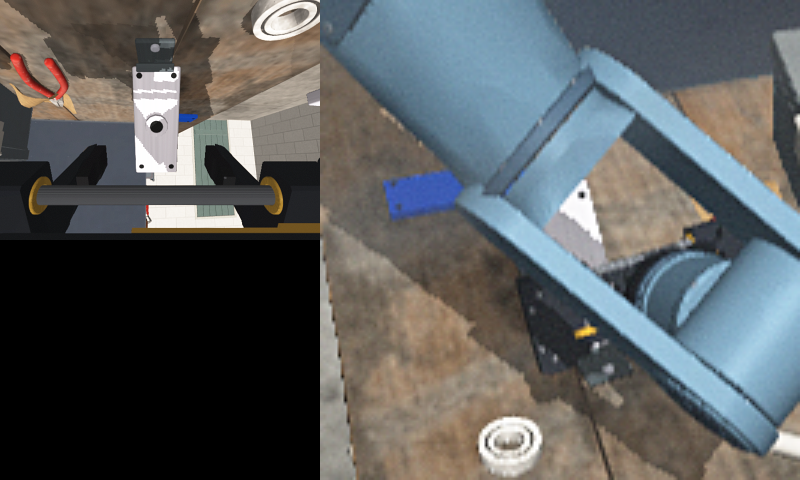

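The plate leans on the -y side with its boss at wrist pixel (314,254) at full scale, centred between the open fingers. I'll measure it from this cloud, go in if it agrees, and grip.

```bash
python3 - <<'E'
import h; from h import *; from plant import *
np.savez("pics/w1c.npz",**np.load("pics/wrist1c.npz"))
W,p=cloud("w1","pics/wrist1.npz")
f=lambda n:print(n,np.round(get_eef_pos(),1),np.round(get_ft_force(),1),round(get_grip_width()*88,2),round(get_time(),2))
L=RS.inv().apply((W-SO).reshape(-1,3)).reshape(W.shape)
d=-.866*(L[...,1]+60)+.5*(L[...,2]-14); s=.5*(L[...,1]+60)+.866*(L[...,2]-14)
m=(abs(d-10)<4)&(abs(L[...,0])<40)&(s>-5)&(s<150)
uv=np.stack([L[m][:,0],s[m]],1).astype(np.float32); rc=cv2.minAreaRect(uv); print(m.sum(),"face off",np.median(d[m]),rc)
x,sc=rc[0]
if abs(x)<8 and abs(sc-70)<8 and abs(np.median(d[m])-10)<4:
    (P,o)=g2(-1,-11,s=sc); P=(np.array(P)+RS.apply([x,0,0])).tolist()
    t=move_linear(P,o,vel=70,until_force=8);f(t)
    if not t: gripper_to(0,40); f("grip"); print(get_gripper_force())
E
```

```text
16470 face off 9.860196382004988 ((-0.11539459228515625, 67.10779571533203), (143.71783447265625, 56.189388275146484), 89.9638671875)
False [522.8  50.6  66.8] [ 0.5  0.3 -0.6] 83.96 15.79
grip [522.5  51.   66.7] [-0.3 -1.5  0.7] 55.11 16.33
39.99245826154947
```

```bash
python3 - <<'E'
from h import *; from plant import *
f=lambda n:print(n,np.round(get_eef_pos(),1),np.round(get_ft_force(),1),round(get_grip_width()*88,2),round(get_time(),2))
move_linear(*g2(-1,5,s=67),vel=60);f("off")
move_linear(*g2(-1,20,s=67,up=90),vel=120);f("lift")
reach(*up2(-1,-60,230,-90));f("turned")
reach(*rs(-1,120));f("over rest")
move_linear(*rs(-1,15),vel=80);f("low")
for n in("side",):
    p,d=read_camera(n)
p2,d2=read_camera("top");np.savez("pics/top1.npz",p=p2,d=d2)
o=np.zeros((480,800,3),np.uint8);o[:,:400]=cv2.resize(p[250:370,225:325],(400,480));o[:400,400:]=cv2.resize(p2[222:322,312:412],(400,400));cv2.imwrite("pics/low.png",o[:,:,::-1])
E
```

```text
off [524.9  37.3  74.7] [-2.1  1.6  0. ] 55.21 16.75
lift [526.8  24.7 171.4] [-0.5  0.6 -1.8] 55.17 17.72
turned [528.6   9.4 228.4] [ 0.3 -0.2 -2.2] 55.39 18.43
over rest [ 486.8 -249.5  161.2] [ 0.8 -0.3 -2. ] 55.11 19.48
low [ 487.4 -250.3   57.6] [-0.3  0.2 -2.1] 55.38 20.94
```

View pics/low.png

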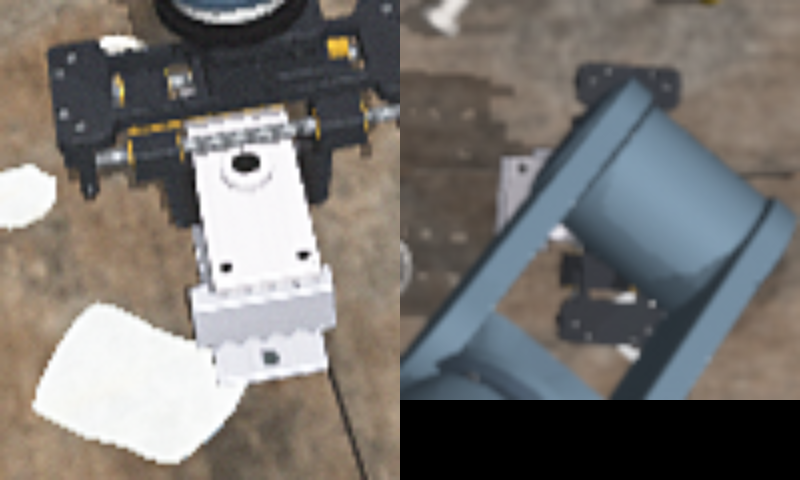

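The picture shows the plate held boss up, with the boss at (245,165), square and centred above the bars. I'll lower it gently to contact.

```bash
python3 - <<'E'
from h import *; from plant import *
f=lambda n:print(n,np.round(get_eef_pos(),1),np.round(get_ft_force(),1),round(get_grip_width()*88,2),round(get_time(),2))
t=move_linear(*rs(-1,-3),vel=40,until_force=4);f(t)
if not t: t=move_linear(*rs(-1,-14),vel=12,until_force=4);f(t)
E
```

```text
False [ 486.9 -249.9   38.7] [-0.3 -0.3 -1.3] 55.54 21.64
True [ 487.  -249.9   30.9] [-0.2  0.7  5.7] 55.24 22.32
```

Contact came at z 30.9 against an expected 31. I'll release, back off and check.

```bash
python3 - <<'E'
from h import *; from plant import *
f=lambda n:print(n,np.round(get_eef_pos(),1),np.round(get_ft_force(),1),round(get_grip_width()*88,2),round(get_time(),2))
gripper_to(0.9);f("open")
move_linear(*rs(-1,130),vel=100);f("up")
reach([330,-60,350],[180,0,90])
for n in("side","top"):
    p,d=read_camera(n);np.savez("pics/%s9.npz"%n,p=p,d=d)
    W,_=cloud(n,"pics/%s9.npz"%n)
    m=(np.hypot(W[...,0]-487,W[...,1]+250)<85)&(abs(W[...,2]-52)<4.5)
    q=W[m];c=q.mean(0);nn=np.linalg.svd(q-c,full_matrices=False)[2][2]
    print(n,m.sum(),cv2.minAreaRect(q[:,:2].astype(np.float32)),np.median(q[:,2]),"tilt",np.arccos(abs(nn[2])),"boss",W[(np.hypot(W[...,0]-487,W[...,1]+250)<60)&(W[...,2]>57)].mean(0))
p=np.load("pics/side9.npz")["p"];cv2.imwrite("pics/end.png",cv2.resize(p[120:400,190:440,::-1],None,fx=2,fy=2));f("")
E
```

```text
open [ 486.1 -249.2   29.9] [ 0.   0.3 -0.2] 79.3 22.85
up [ 486.6 -249.7  171.2] [-0.2  0.8 -0.5] 79.2 24.42
side 1195 ((486.24224853515625, -247.5521697998047), (142.42752075195312, 55.95766067504883), 85.78679656982422) 52.344402540835745 tilt 0.0007247054256102582 boss [ 486.1102247  -248.21312114   60.24270848]
top 753 ((486.7829895019531, -247.50025939941406), (140.1883087158203, 59.07832336425781), 85.446044921875) 53.02778981194274 tilt 0.002465581194693827 boss [ 488.31487304 -246.19465743   60.50364732]
 [330.  -60.1 349.9] [-0.7  0.8  0.4] 79.38 27.1
```

View pics/end.png

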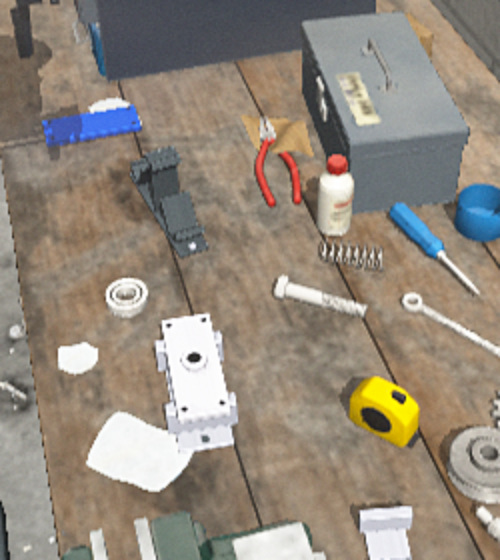

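The picture shows the plate flat on both bars with its boss up at (194,357). By the fit it is 2.5 mm off centre and level within 0.003 rad, and the bystanders are where they were.

```bash
python3 -c "
from plant import *
print(job_done())"
```

```text
the job is handed in; nothing more can be done
None
```

The job is handed in: the cover plate lies boss up on both bars of the larger rest, about 2.5 mm off centre, level and square by the last camera check; the call returned no verdict.

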